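Refit the spreading board's end block and hold it square

TASK

One raised end block of the spreading board in the vise is off: set the loose end block down over the two bare dowels until it is fully home on the board, and let go of it. Then take the try square by its wooden stock, stand it on the board with its blade lying along the cork, and press it firmly down and into the inside corner between the board and the block you refitted, so that the blade's edge is flat on the cork and the back of the stock is flat against the block. Finish while still gripping the square and pressing it there, holding the block square, and leave the jar, spot plate, caliper and probe where they lie.

Things in the scene. Friction and masses are not known exactly. Their poses are not given: they have to be found in the camera images.
- board: cork-faced wooden spreading board, 300 x 82 x 31 mm, level, fixed in the vise (jaws at its middle, 8 mm below its top; tops of both end blocks stand 50 mm above it). Origin: middle of its flat top face, 116 mm above the desk. z up; y along it towards the end with two bare dowels, roughly to the robot's left (up to 0.22 rad off). A 6 mm groove (x -3 to 3 mm) parts the two cork strips.
- dowels (a point): point on the board's top face midway between its two bare upright dowels, at (0, 138, 0) mm in the board's frame, axes as the board's. The dowels stand at x = -22 and +22 mm from it, 8 mm thick, 14 mm high, tips tapered over the last 3.5 mm. The last 24 mm of the board here are bare wood, flush with the cork. The other end already has its block.
- inner_corner (a point): point on the board's top face, on its middle line, below the inner face of the end block once that is home: at (0, 128, 0) mm in the board's frame, axes as the board's. The square goes on either cork strip, x about -22 or +22 mm from here, with the back of its stock at y = 0 here, so its origin is 15 mm short of this point along y.
- end_block: loose end block of plain wood, 82 mm wide (x), 20 mm thick (y), 50 mm high (z), about 75 g, standing on the desk. Origin: centre of its underside. Two round holes in the underside at x = -22 and +22 mm, 9.6 mm wide, 18 mm deep, mouths flared. Home: origin at point dowels, x along the board's x (either way round), underside on the board. About 0.8 mm of play on the dowels.
- try_square: try square standing on the desk, about 130 g. Upright dark wooden stock 18 mm thick (x), 30 mm deep (y), 95 mm high; steel blade 4 mm thick, 26 mm high, from the stock along -y to y = -130 mm, lower edge flush with the stock's foot. Origin: centre of the stock's foot, z up; the brass-faced back of the stock is at y = +15 mm. In the corner its y lies along the board's y.
- stock_top (a point): middle of the top end of the square's upright stock, 95 mm above its origin, axes as the square's. Grip the stock across its 18 mm thickness (x) close below this, above the 50 mm high end block.
- jar: bystander: ribbed glass jar with ground glass lid and knob, 98 mm across, 123 mm high, 550 g; origin centre of its underside
- spot_plate: bystander: white porcelain spot plate, 86 x 114 x 13 mm with 12 wells, 300 g; origin centre of its underside
- caliper: bystander: steel vernier caliper lying flat, 225 mm long (its x), jaws reaching 58 mm to its -y at its -x end, 8 mm thick, 150 g; origin under the middle of its beam
- probe: bystander: chrome dissecting probe lying flat along its y, 160 mm long, 8 mm thick, 30 g; origin near its middle
Things that resemble listed ones, but are neither listed nor needed, are in the scene too. There is more than one size of the end_block; the job needs the largest. There is more than one size of the try_square; the job needs the smaller.

How it is judged:
By the outcome, as a careful person would: the job done as asked, in the order asked, and still so for the second after the job is handed in, while the arm keeps its last pose, push and grip.
It also fails if it takes over 64 s, if anything falls off the work surface, if the arm or the gripper's body presses on something with over 40 N, if the wrist force passes 120 N, or if a joint passes its speed limit or range.

ROBOT

A 7-joint arm with a two-finger parallel gripper is mounted at the origin on the work surface. World frame = base frame: x ahead of the robot, y to its left, z up, the work surface at z = 0. Lengths are in m, angles in rad, forces in N, time in s.
With the tool pointing down it reaches from about 0.4 to 0.75 m from the base axis. Payload 19.5 kg.
Tool frame: the origin (TCP) lies at the very end of the fingers, on their centre line; the grasp point (between the pads) lies 19 mm behind it (ctrl.hold_point_z is the distance from the TCP to the grasp point, in m); z points along the fingers, y is the line along which they close (so a half turn about z gives the same grasp; the last joint's range is limited). The gripper opens to 85 mm and grips with 20 to 120 N. Pads are 22 mm wide; open, the fingers measure 114 mm over their backs; the gripper's body (76 mm by 85 mm) begins 54 mm behind the grasp point. The pads swing forward as they close: fully open they stand 13 mm farther back than shut.
Start: joints at [-1.167, 0.707, -0.028, 1.485, 0.022, 0.951, -0.075], TCP at [0.248, 0.519, 0.231] pointing down, gripper open.
Joint ranges: [-2.71, 2.71], [-0.32, 2.16], [-1.57, 1.52], [0, 2.45], [-1.46, 4.6], [0, 2.02], [-2.83, 2.83]. Speed limits (rad/s): [1.89, 1.89, 2.57, 2.57, 3.01, 3.01, 3.01].

INTERFACE

Orientations are given as a unit quaternion [x, y, z, w].
In Python, from cell import ctrl gives the robot as it stands. The module is installed in compiled form; this text tells all that it offers.
- The arm moves only by the tool move_arm, never from a script. Its argument "increments" is one flat list of numbers, 7 for each row, row after row: the opening, from 0 (shut) to 1 (fully open), then the shift along the tool's x, y, z in normalised numbers (1 is 100 cm), then the turn, a rotation vector about the tool's x, y, z in parts of the range, where 1.0 means pi rad. A call has 1 to 20 rows; each row is the pose to reach, as a shift and turn from the pose commanded when the call began, along the tool's axes at that moment; what a row does not reach only later rows make up. A row lasts 1/10 s, in which the tool goes at most 50 mm and 8.59 degrees, less where a joint would pass 70% of its speed; a pose out of reach is approached as far as the arm can. A call with a gripper value outside its range is refused whole. The fingers move at their own pace and stop on an object; the grip force is fixed at half the most. Time passes only in rows, so rows that repeat a pose let the fingers close. It gives the time, the measured TCP pose, the force, the opening and the grip force at its end, in the units of the state.
- ctrl.sense(): the state, without advancing time (a new reading comes with each control period).
- ctrl.camera(name): name is "scene" or "top" or "wrist"; returns a dict with "img" (384x512x3 uint8, red, green, blue), "z_map" (384x512 float32, m along the optical axis (not along the pixel's ray), 0 where there is no reading), "fx", "fy", "cx", "cy" (pixels), "pose" (4x4, takes a point from camera to world coordinates). Camera axes: x right, y down, z forward; pixel columns grow to the right and rows downward; lengths in m; the calibration is good to about 2 mm. A picture is of the moment at which its call begins.
- ctrl.hand_in(): hands the job in; it is judged then, once.
Trained networks look in the newest picture that a camera, given by its name, has taken for a name from the list of things; names that differ only in an ending like _2 or _b are one class to them, and where a whole thing is asked for, a point or a joint stands for the part that bears it (a point fixed in the world has none). Each returns a list of dicts, best first, with "score" (0 to 1); they miss things now and then, are a little off and sometimes report something else, mostly with a low value. They report only what shows in the picture. A call takes as long as a camera call. They do not tell look-alikes from the thing itself.
- ctrl.masks_of(camera, query): "region" (384x512 bool, what is visible of it) and "location" ([row, column] as shares, 0 to 1, of the picture: columns of its width, rows of its height, amid what is visible of it).
- ctrl.tip_of(camera, query): "location" ([row, column] as shares, 0 to 1, of the picture: columns of its width, rows of its height: a listed point, or the origin of a listed thing).
The state is a dict: "t": time; "joints": joint angles; "qd": joint speeds; "effort": joint torques, N m; "ee_pos": TCP position; "ee_rot": TCP orientation; "contact_force": force on the tool from outside, world axes, zero at the start; "wrist_torque": the same for the moment, N m; "width": finger opening in m; "grip_force": force on a finger pad.
Only numpy, scipy, OpenCV 4.12 (cv2) and the standard library are available. Lean on these libraries where they do the work, as an engineer would, in place of code of your own. Each camera call takes 0.05 s, during which the arm holds its last target. There are 200 camera calls.

## Working session

There is one attempt and no reset: what is moved stays moved. The work goes in short steps, Python scripts to look and compute and a tool call to move; the robot and the scene stay as the last step left them, time stands still between calls to the robot, and variables do not carry over. Pictures are saved under pics/ and viewed, at most 10 in all, crops included, and the job is handed in when it is done.

Besides the shell and the picture viewer there is one more tool, called after "Emit:" as a command line: name --argument value ..., lists and objects as JSON in quotes. move_arm: Moves the arm, as the interface text tells. Its arguments: {"type":"object","properties":{"increments":{"type":"array"}},"required":["increments"]}

```bash
mkdir -p pics; cat > h.py <<'E'
import numpy as np,cv2
from cell import ctrl
from scipy.spatial.transform import Rotation as R
def cloud(c):
    z=c["z_map"];v,u=np.mgrid[:384,:512]
    P=np.stack([(u-c["cx"])/c["fx"]*z,(v-c["cy"])/c["fy"]*z,z],-1)
    return P@c["pose"][:3,:3].T+c["pose"][:3,3]
def save(img,name,s=1.5):
    cv2.imwrite("pics/"+name,cv2.resize(img[:,:,::-1],None,fx=s,fy=s,interpolation=cv2.INTER_CUBIC))
E
python3 - <<'E'
from h import *
s=ctrl.sense();print({k:np.round(v,3) for k,v in s.items()})
ims=[]
for n in("scene","top"):
    c=ctrl.camera(n);save(c["img"],n+"0.png");P=cloud(c);np.savez(n+"0.npz",P=P,img=c["img"])
    print(n,np.round(c["pose"],2).tolist(),c["fx"])
    for q in("board","end_block","try_square","jar","dowels","stock_top","spot_plate","caliper","probe"):
        for m in ctrl.masks_of(n,q)[:4] if q not in("dowels","stock_top") else []:
            p=P[m["region"]];p=p[np.isfinite(p).all(1)]
            print(q,"M",round(m["score"],2),np.round(np.array(m["location"])*[384,512]),np.round(np.percentile(p,[2,50,98],axis=0),3).tolist())
        for t in ctrl.tip_of(n,q)[:4] if q in("dowels","stock_top","end_block","try_square") else []:
            rc=np.array(t["location"])*[384,512];i=rc.astype(int).clip(0,[383,511]);print(q,"T",round(t["score"],2),np.round(rc),np.round(P[i[0],i[1]],3))
E
```

```text
{'t': np.float64(0.0), 'joints': array([-1.167,  0.707, -0.028,  1.485,  0.022,  0.951, -0.076]), 'qd': array([-0.001,  0.001, -0.   ,  0.   ,  0.001, -0.   ,  0.   ]), 'effort': array([ 0.0000e+00, -8.8325e+01,  1.2350e+00, -2.3616e+01,  1.7000e-02,
        7.0000e-03,  0.0000e+00]), 'ee_pos': array([0.248, 0.519, 0.231]), 'ee_rot': array([ 0.221,  0.975, -0.001, -0.   ]), 'contact_force': array([-0.69 ,  0.124, -0.757]), 'wrist_torque': array([ 0.004, -0.024,  0.046]), 'grip_force': np.float64(0.0), 'width': np.float64(0.085)}
scene [[0.34, 0.73, -0.59, 1.12], [0.94, -0.26, 0.22, -0.24], [0.0, -0.63, -0.78, 0.95], [0.0, 0.0, 0.0, 1.0]] 382.3403909672768
board M 0.62 [248. 241.] [[0.58, -0.225, 0.09], [0.644, -0.091, 0.114], [0.698, 0.061, 0.165]]
end_block M 0.81 [211. 168.] [[0.334, -0.249, -0.003], [0.417, -0.234, 0.047], [0.454, -0.221, 0.052]]
end_block M 0.57 [226. 205.] [[0.462, -0.178, 0.003], [0.482, -0.152, 0.031], [0.498, -0.123, 0.038]]
end_block M 0.57 [225. 137.] [[0.384, -0.359, 0.005], [0.416, -0.342, 0.033], [0.434, -0.326, 0.038]]
end_block M 0.33 [240. 106.] [[0.3
[... 2103 characters left out ...]
0.402 0.257 0.061]
try_square T 0.67 [260. 152.] [0.314 0.276 0.041]
try_square T 0.33 [217.  97.] [0.436 0.445 0.005]
jar M 0.66 [152. 126.] [[0.574, 0.309, 0.011], [0.609, 0.345, 0.098], [0.659, 0.398, 0.121]]
dowels T 0.64 [129. 233.] [0.662 0.057 0.115]
dowels T 0.37 [219. 154.] [0.432 0.283 0.002]
stock_top T 0.67 [219. 154.] [0.417 0.261 0.093]
stock_top T 0.67 [262. 135.] [0.305 0.293 0.139]
spot_plate M 0.56 [229. 339.] [[0.368, -0.242, -0.0], [0.406, -0.226, 0.049], [0.446, -0.216, 0.054]]
spot_plate M 0.55 [164. 380.] [[0.551, -0.42, 0.001], [0.601, -0.363, 0.011], [0.65, -0.304, 0.018]]
caliper M 0.67 [235.  98.] [[0.329, 0.38, -0.003], [0.381, 0.44, 0.004], [0.545, 0.459, 0.012]]
```

View pics/scene0.png

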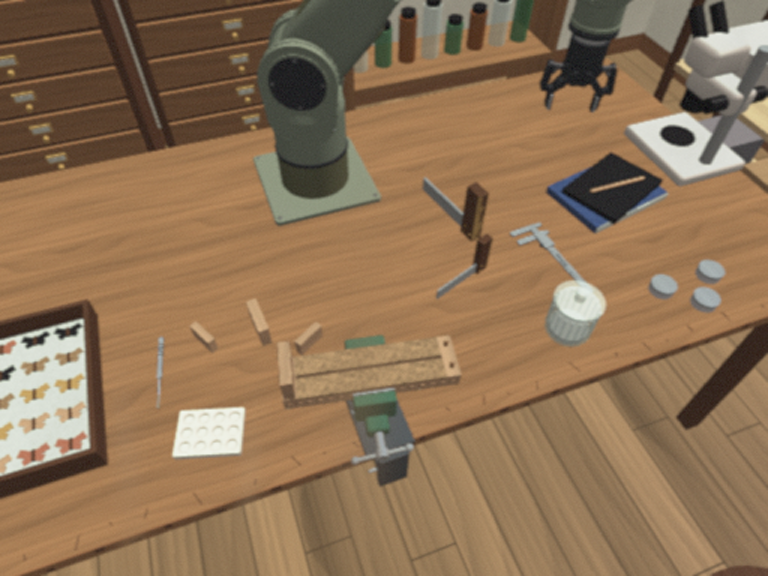

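View pics/top0.png

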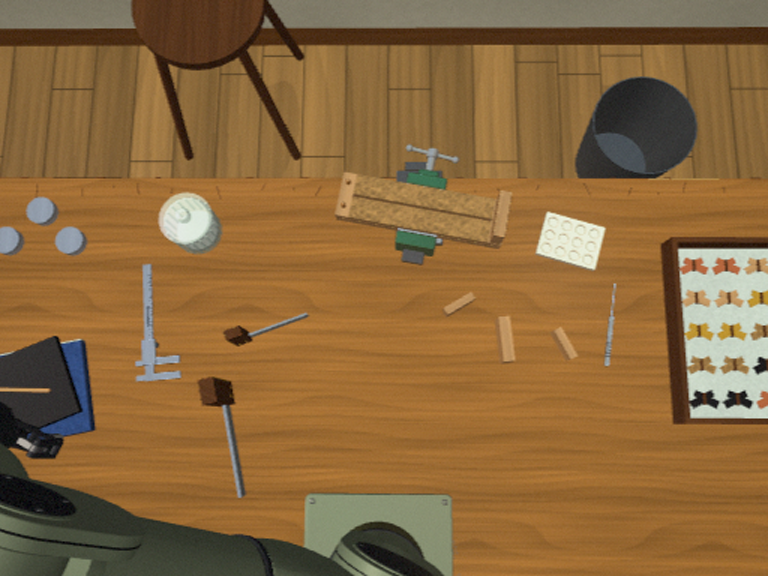

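The scene shot shows three loose blocks at about (258,320), (203,336) and (308,336). It also shows two squares: the large one at (475,212) and the small one at (482,252). In the top shot the blocks are at (506,338), (460,303) and (566,343), and the squares are at (237,335) small and (215,392) large. I choose the block at top (506,338), 82 mm long and 50 mm high, and the square at top (237,335), 95 mm high. The bare dowels are at top (347,183) and (341,209).

```bash
cat >> h.py <<'E'
def rect(p):
    (c,s,a)=cv2.minAreaRect((p[:,:2]*1000).astype(np.float32))
    return np.round(c,1),np.round(s,1),round(a,1)
E
python3 - <<'E'
from h import *
for n in("top","scene"):
    d=np.load(n+"0.npz");P=d["P"]
    def sel(x0,x1,y0,y1,z0,z1):
        m=(P[...,0]>x0)&(P[...,0]<x1)&(P[...,1]>y0)&(P[...,1]<y1)&(P[...,2]>z0)&(P[...,2]<z1);return P[m]
    for nm,b in dict(bigblk=(.34,.46,-.27,-.2,.044,.06),blk2=(.44,.52,-.19,-.1,.03,.06),blk3=(.36,.44,-.37,-.31,.03,.06),
      stock=(.37,.46,.22,.30,.085,.105),blade=(.39,.50,.12,.245,.018,.034),boardtop=(.53,.73,-.24,.11,.108,.122),endblk=(.53,.73,-.26,-.15,.155,.175)).items():
        p=sel(*b);print(n,nm,len(p),np.round(np.median(p[:,2])*1000,1),*rect(p))
    p=sel(.53,.73,.02,.11,.12,.14);print("dowel pts",np.round(p*1000).tolist()[:12])
a=np.load("top0.npz")["img"]
save(np.hstack([a[190:250,270:400],a[190:290,130:230][20:80]]),"crop0.png",3.4)
E
```

```text
top bigblk 232 49.6 [ 408.1 -229.2] [82.  20.6] 5.5
top blk2 117 36.2 [ 475.2 -146.1] [15.1 60.8] 30.3
top blk3 127 36.1 [ 402.4 -339.4] [58.2 16.9] 27.4
top stock 87 94.5 [409.7 259.2] [18.6 30.8] 21.3
top blade 83 25.3 [434.8 193.3] [ 10.1 117.5] 24.2
top boardtop 3189 115.6 [631.6 -72.6] [301.2 132.1] 78.1
top endblk 259 165.7 [ 608.4 -208.7] [20. 83.] 79.4
dowel pts [[694.0, 49.0, 121.0], [685.0, 57.0, 123.0], [686.0, 46.0, 121.0], [686.0, 27.0, 120.0], [681.0, 62.0, 126.0], [680.0, 56.0, 128.0], [683.0, 43.0, 121.0], [678.0, 62.0, 125.0], [678.0, 59.0, 125.0], [678.0, 56.0, 128.0], [676.0, 59.0, 124.0], [676.0, 57.0, 123.0]]
scene bigblk 163 48.7 [ 411.7 -233.5] [85.9 20.1] 5.8
scene blk2 105 34.9 [ 477.7 -150.3] [18.2 59.5] 32.9
scene blk3 99 35.2 [ 405.6 -342.4] [61.3 16.2] 28.2
scene stock 59 92.9 [412.1 256.7] [18.5 34.1] 20.2
scene blade 77 23.6 [439.6 190.4] [ 17.3 119.4] 24.0
scene boardtop 3136 114.4 [637.  -77.1] [301.8 131.8] 81.7
scene endblk 265 164.6 [ 610.7 -213.1] [20.2 84. ] 79.7
dowel pts [[637.0, 59.0, 127.0], [638.0, 59.0, 124.0], [641.0, 60.0, 128.0], [641.0, 63.0, 125.0], [641.0, 60.0, 122.0], [643.0, 62.0, 124.0], [682.0, 50.0, 127.0], [683.0, 52.0, 127.0], [685.0, 54.0, 128.0], [684.0, 57.0, 126.0], [683.0, 50.0, 123.0], [685.0, 52.0, 124.0]]
```

View pics/crop0.png

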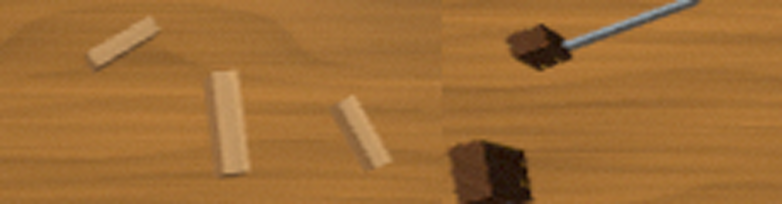

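The crop confirms the choice. The block at crop (228,122) is clearly the largest of the three, and the square at (540,45) is the smaller one.

```bash
cat >> h.py <<'E'
def plan(pos,yaw):
    "yaw=world angle (deg) of tool y, tool down; prints row (cm, rad) from measured pose"
    s=ctrl.sense();r=R.from_quat(s["ee_rot"]);y=np.radians(yaw)
    yv=np.array([np.cos(y),np.sin(y),0]);zv=np.array([0,0,-1.]);t=R.from_matrix(np.stack([np.cross(yv,zv),yv,zv],1))
    print("row",np.round(r.inv().apply(np.array(pos)-s["ee_pos"])*100,2).tolist(),np.round((r.inv()*t).as_rotvec(),3).tolist(),"t",round(float(s["t"]),2))
E
python3 - <<'E'
from h import *
plan((.45,.25,.33),0)
plan((.410,-.231,.20),-84.5)
E
```

```text
row [-29.82, -15.54, -9.87] [-0.0, 0.0, 1.125] t 1.2
row [-46.96, -60.66, 3.13] [-0.0, 0.0, 2.6] t 1.2
```

The manual's scale: shifts go in shares of 100 cm and turns go in shares of pi rad. Converting my numbers, -60.7 cm is -0.607, -47 cm is -0.47, 2.6 rad is 0.8276.

Emit:
move_arm --increments '[1, -0.298, -0.155, -0.099, 0, 0, 0.3565, 1, -0.298, -0.155, -0.099, 0, 0, 0.3565, 1, -0.298, -0.155, -0.099, 0, 0, 0.3565, 1, -0.298, -0.155, -0.099, 0, 0, 0.3565, 1, -0.298, -0.155, -0.099, 0, 0, 0.3565, 1, -0.298, -0.155, -0.099, 0, 0, 0.3565, 1, -0.298, -0.155, -0.099, 0, 0, 0.3565, 1, -0.298, -0.155, -0.099, 0, 0, 0.3565, 1, -0.47, -0.607, 0.031, 0, 0, 0.8276, 1, -0.47, -0.607, 0.031, 0, 0, 0.8276, 1, -0.47, -0.607, 0.031, 0, 0, 0.8276, 1, -0.47, -0.607, 0.031, 0, 0, 0.8276, 1, -0.47, -0.607, 0.031, 0, 0, 0.8276, 1, -0.47, -0.607, 0.031, 0, 0, 0.8276, 1, -0.47, -0.607, 0.031, 0, 0, 0.8276, 1, -0.47, -0.607, 0.031, 0, 0, 0.8276, 1, -0.47, -0.607, 0.031, 0, 0, 0.8276, 1, -0.47, -0.607, 0.031, 0, 0, 0.8276, 1, -0.47, -0.607, 0.031, 0, 0, 0.8276, 1, -0.47, -0.607, 0.031, 0, 0, 0.8276]'

```text
t: 3.2
ee_pos: [0.4098, -0.2322, 0.2]
ee_rot: [0.999, 0.047, -0.0, -0.0]
contact_force: [0.1, -0.1, 0.2]
width: 0.0853
grip_force: 0.0
```

```bash
python3 - <<'E'
from h import *
plan((.410,-.231,.20),-84.5)
print(ctrl.sense()["joints"].round(2))
c=ctrl.camera("wrist");P=cloud(c);save(c["img"],"w1.png");np.savez("w1.npz",P=P,img=c["img"])
print(c["pose"].round(3).tolist())
m=(P[...,2]>.043)&(P[...,2]<.06)&(abs(P[...,0]-.41)<.08)&(abs(P[...,1]+.231)<.03)
p=P[m];print(len(p),np.median(p[:,2]),rect(p))
E
```

```text
row [0.03, -0.12, 0.0] [-0.0, 0.001, -0.002] t 3.2
[ 0.14  0.67  0.56  1.9  -0.53  0.72 -0.47]
[[0.095, -0.949, -0.302, 0.488], [-0.995, -0.091, -0.028, -0.224], [-0.001, 0.303, -0.953, 0.343], [0.0, 0.0, 0.0, 1.0]]
2064 0.05014255874738521 (array([ 410.7, -229.9]), array([82.2, 20. ]), 5.6)
```

View pics/w1.png

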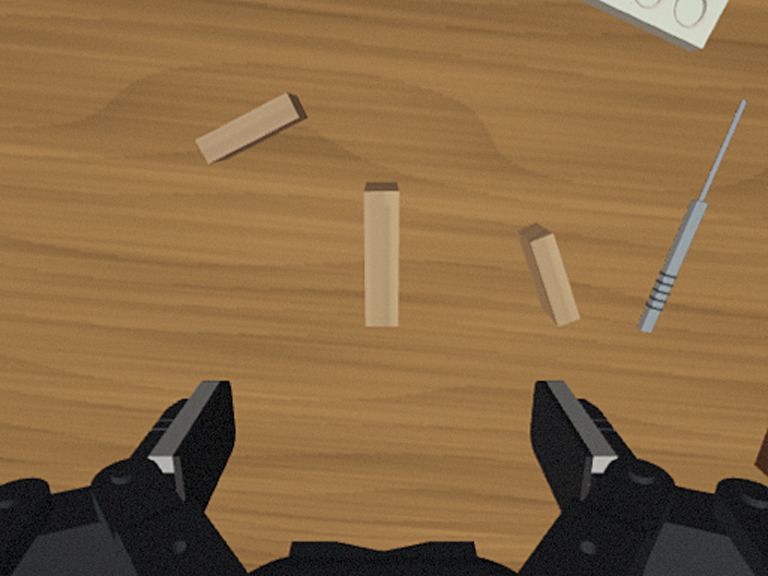

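Wrist view: the block is at (381,255), centred between the fingers at (200,420) and (570,420). Descending and gripping.

Converted, 18 cm is 0.18, -0.22 cm is -0.0022.

Emit:
move_arm --increments '[1, 0.001, -0.0022, 0.05, 0, 0, 0, 1, 0.001, -0.0022, 0.1, 0, 0, 0, 1, 0.001, -0.0022, 0.14, 0, 0, 0, 1, 0.001, -0.0022, 0.17, 0, 0, 0, 1, 0.001, -0.0022, 0.18, 0, 0, 0, 1, 0.001, -0.0022, 0.18, 0, 0, 0, 0, 0.001, -0.0022, 0.18, 0, 0, 0, 0, 0.001, -0.0022, 0.18, 0, 0, 0, 0, 0.001, -0.0022, 0.18, 0, 0, 0, 0, 0.001, -0.0022, 0.18, 0, 0, 0, 0, 0.001, -0.0022, 0.18, 0, 0, 0, 0, 0.001, -0.0022, 0.18, 0, 0, 0, 0, 0.001, -0.0022, 0.18, 0, 0, 0, 0, 0.001, -0.0022, 0.18, 0, 0, 0, 0, 0.001, -0.0022, 0.18, 0, 0, 0]'

```text
t: 4.75
ee_pos: [0.4113, -0.2293, 0.0208]
ee_rot: [0.999, 0.048, 0.0, 0.0]
contact_force: [-0.1, 0.8, 10.1]
width: 0.0193
grip_force: 58.4
```

```bash
python3 - <<'E'
from h import *
plan((.411,-.230,.30),-84.5)
plan((.56,.04,.30),-100.6)
E
```

```text
row [-0.01, 0.07, -27.92] [0.0, -0.001, -0.0] t 4.75
row [17.4, -25.38, -27.91] [0.0, -0.001, 0.281] t 4.75
```

Converted, -28 cm is -0.28, -25.5 cm is -0.255, 0.28 rad is 0.0891.

Emit:
move_arm --increments '[0, 0, 0, -0.05, 0, 0, 0, 0, 0, 0, -0.1, 0, 0, 0, 0, 0, 0, -0.15, 0, 0, 0, 0, 0, 0, -0.2, 0, 0, 0, 0, 0.03, -0.04, -0.25, 0, 0, 0.0159, 0, 0.06, -0.08, -0.28, 0, 0, 0.0318, 0, 0.09, -0.12, -0.28, 0, 0, 0.0477, 0, 0.12, -0.16, -0.28, 0, 0, 0.0637, 0, 0.16, -0.2, -0.28, 0, 0, 0.0891, 0, 0.19, -0.24, -0.28, 0, 0, 0.0891, 0, 0.194, -0.255, -0.28, 0, 0, 0.0891, 0, 0.194, -0.255, -0.28, 0, 0, 0.0891, 0, 0.194, -0.255, -0.28, 0, 0, 0.0891]'

```text
t: 6.05
ee_pos: [0.5796, 0.0437, 0.3]
ee_rot: [0.996, -0.091, -0.0, 0.0]
contact_force: [-1.2, -1.0, -0.9]
width: 0.0191
grip_force: 59.2
```

```bash
python3 - <<'E'
from h import *
s=ctrl.sense();print(s["ee_pos"].round(4),s["width"],s["joints"].round(2))
c=ctrl.camera("wrist");P=cloud(c);save(c["img"],"w2.png");np.savez("w2.npz",P=P,img=c["img"],pose=c["pose"])
for q in("dowels",):
  for t in ctrl.tip_of("wrist",q):
    rc=np.array(t["location"])*[384,512];i=rc.astype(int);print(q,t["score"],rc*1.5,P[i[0],i[1]].round(4))
# block in hand: in tool frame
r=R.from_quat(s["ee_rot"]);T=r.inv().apply((P-s["ee_pos"]).reshape(-1,3)).reshape(P.shape)
np.savez("w2t.npz",T=T)
m=(P[...,2]>.112)&(P[...,2]<.120)&(P[...,0]>.5);print(m.sum(),rect(P[m]))
m=(P[...,2]>.120)&(P[...,2]<.136)&(P[...,1]>.0)&(P[...,0]>.6)
k,l,st,ce=cv2.connectedComponentsWithStats(m.astype(np.uint8))
for j in range(1,k):
  if st[j,4]>8: p=P[l==j];print(st[j],(p.mean(0)*1000).round(1),p[:,2].max(),rect(p))
E
```

```text
[0.5796 0.0437 0.3   ] 0.019094167385647898 [-0.49  0.77  0.84  1.35 -0.57  1.26 -1.38]
dowels 0.87 [123.7248 337.7664] [0.662  0.0573 0.1174]
26710 (array([638. , -63.6]), array([279.8,  82.1]), 79.6)
[214  52  10  11  54] [682.6  57.6 127.6] 0.1306160896702825 (array([682.8,  58.1]), array([7.4, 7.2]), 35.3)
[216 105   9   9  53] [640.1  65.5 127.9] 0.13118445415958774 (array([640. ,  65.7]), array([7.1, 7.1]), 79.8)
```

View pics/w2.png

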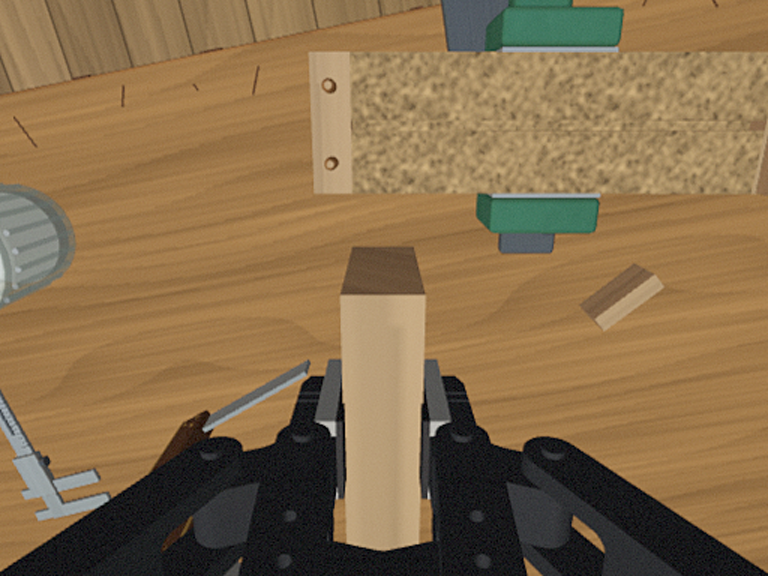

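Wrist view: the bare dowels are at (329,86) and (332,163), and the block is held upright between the fingers at (383,400). Now measuring the block in the tool frame and the board edges.

```bash
python3 - <<'E'
from h import *
P=np.load("w2.npz")["P"];T=np.load("w2t.npz")["T"]*1000
# board frame fit
a=np.radians(79.6-90);B=np.array([[np.cos(a),np.sin(a)],[-np.sin(a),np.cos(a)]])
m=(P[...,2]>.112)&(P[...,2]<.120)&(P[...,0]>.5)
q=(P[m][:,:2]*1000-[661.4,61.9])@B.T
for y0 in(-90,-60,-30,-12,0): 
    s=q[(q[:,1]>y0-5)&(q[:,1]<y0+5)];print("y",y0,np.percentile(s[:,0],[.3,99.7]).round(1))
for x0 in(-35,-10,10,35):
    s=q[(q[:,0]>x0-5)&(q[:,0]<x0+5)];print("x",x0,s[:,1].max().round(1))
print("boardz",np.median(P[m][:,2]))
# block in hand
m=(abs(T[...,1])<14)&(T[...,0]>-60)&(T[...,0]<60)&(T[...,2]>-60)&(T[...,2]<60)
p=T[m];print(np.histogram(p[:,2],bins=np.arange(-60,61,4)))
top=p[(abs(p[:,2]-np.median(p[p[:,2]<-10][:,2]))<3)]
print(len(top),np.median(top[:,2]),rect(top),np.polyfit(top[:,0],top[:,2],1))
f=p[(p[:,2]>-24)&(p[:,2]<15)];print("end",len(f),np.percentile(f,[5,50,95],axis=0).round(1),np.polyfit(f[:,2],f[:,0],1))
print("zmax",p[:,2].max())
E
```

```text
y -90 [-41.1  40.6]
y -60 [-41.1  40.6]
y -30 [-41.1  40.6]
y -12 [-41.   40.5]
y 0 [-41.1  40.6]
x -35 11.9
x -10 11.8
x 10 11.9
x 35 11.7
boardz 0.11614906313395637
(array([ 164,  201,  195,  332,  176,  723,  238, 8827,  413,  255,  229,
        204,  183,  169,  108,  107,  100,   93,   85,   81,    4,    0,
          0,    0,    0,    0,    0,    0,    0,    0]), array([-60, -56, -52, -48, -44, -40, -36, -32, -28, -24, -20, -16, -12,
        -8,  -4,   0,   4,   8,  12,  16,  20,  24,  28,  32,  36,  40,
        44,  48,  52,  56,  60]))
9084 -29.20316364700495 (array([2935. ,  -81.1]), array([75355.7, 27859.2]), 0.7) [ 1.52154383e-03 -2.92091841e+01]
end 1507 [[ 11.4 -11.3 -22.8]
 [ 40.1  -0.2 -10.7]
 [ 40.4  12.6  11.4]] [ 0.32569223 37.36586362]
zmax 20.57993177752085
```

```bash
python3 - <<'E'
from h import *
plan((.6622,.0618,.158),-100.4)
E
```

```text
row [7.78, -3.45, 14.25] [0.0, 0.0, -0.004] t 6.15
```

Converted, 14.1 cm is 0.141, 13.5 cm is 0.135, -0.004 rad is -0.0013.

Emit:
move_arm --increments '[0, 0.04, -0.017, 0, 0, 0, 0, 0, 0.0778, -0.0345, 0.03, 0, 0, -0.0013, 0, 0.0778, -0.0345, 0.06, 0, 0, -0.0013, 0, 0.0778, -0.0345, 0.09, 0, 0, -0.0013, 0, 0.0778, -0.0345, 0.12, 0, 0, -0.0013, 0, 0.0778, -0.0345, 0.135, 0, 0, -0.0013, 0, 0.0778, -0.0345, 0.141, 0, 0, -0.0013, 0, 0.0778, -0.0345, 0.141, 0, 0, -0.0013, 0, 0.0778, -0.0345, 0.141, 0, 0, -0.0013, 0, 0.0778, -0.0345, 0.141, 0, 0, -0.0013]'

```text
t: 7.15
ee_pos: [0.6629, 0.0626, 0.1604]
ee_rot: [0.996, -0.09, 0.001, -0.0]
contact_force: [0.1, -0.0, -1.1]
width: 0.0188
grip_force: 59.2
```

```bash
python3 - <<'E'
from h import *
plan((.6622,.0618,.1368),-100.4)
E
```

```text
row [-0.06, 0.09, 2.36] [-0.0, -0.001, 0.001] t 7.15
```

Converted, 1.4 cm is 0.014, -0.06 cm is -0.0006.

Emit:
move_arm --increments '[0, -0.0006, 0.0008, 0.002, 0, 0, 0, 0, -0.0006, 0.0008, 0.004, 0, 0, 0, 0, -0.0006, 0.0008, 0.006, 0, 0, 0, 0, -0.0006, 0.0008, 0.008, 0, 0, 0, 0, -0.0006, 0.0008, 0.01, 0, 0, 0, 0, -0.0006, 0.0008, 0.012, 0, 0, 0, 0, -0.0006, 0.0008, 0.014, 0, 0, 0, 0, -0.0006, 0.0008, 0.014, 0, 0, 0]'

```text
t: 7.95
ee_pos: [0.662, 0.0613, 0.1451]
ee_rot: [0.996, -0.09, 0.0, 0.001]
contact_force: [2.1, -5.5, -2.3]
width: 0.0189
grip_force: 59.1
```

Converted, 1 cm is 0.01, 0.9 cm is 0.009.

Emit:
move_arm --increments '[0, 0, 0, 0.002, 0, 0, 0, 0, 0, 0, 0.004, 0, 0, 0, 0, 0, 0, 0.006, 0, 0, 0, 0, 0, 0, 0.008, 0, 0, 0, 0, 0, 0, 0.009, 0, 0, 0, 0, 0, 0, 0.01, 0, 0, 0, 0, 0, 0, 0.01, 0, 0, 0]'

```text
t: 8.65
ee_pos: [0.6621, 0.0611, 0.1369]
ee_rot: [0.996, -0.09, 0.001, 0.001]
contact_force: [-7.5, -4.8, 22.5]
width: 0.0191
grip_force: 62.5
```

Converted, -20 cm is -0.2, -16 cm is -0.16.

Emit:
move_arm --increments '[0, 0, 0, -0.001, 0, 0, 0, 0.5, 0, 0, -0.001, 0, 0, 0, 0.6, 0, 0, -0.001, 0, 0, 0, 0.6, 0, 0, -0.001, 0, 0, 0, 0.6, 0, 0, -0.001, 0, 0, 0, 0.6, 0, 0, -0.02, 0, 0, 0, 0.6, 0, 0, -0.06, 0, 0, 0, 0.6, 0, 0, -0.11, 0, 0, 0, 1, 0, 0, -0.16, 0, 0, 0, 1, -0.03, 0, -0.2, 0, 0, 0, 1, -0.06, 0, -0.2, 0, 0, 0, 1, -0.06, 0, -0.2, 0, 0, 0, 1, -0.06, 0, -0.2, 0, 0, 0]'

```text
t: 9.95
ee_pos: [0.6027, 0.0735, 0.3356]
ee_rot: [0.996, -0.09, 0.0, -0.0]
contact_force: [-0.0, 0.3, -0.3]
width: 0.085
grip_force: 0.0
```

```bash
python3 - <<'E'
from h import *
s=ctrl.sense();print(s["joints"].round(2))
c=ctrl.camera("wrist");P=cloud(c);np.savez("w3.npz",P=P);save(c["img"],"w3.png",1)
for nm,z0,z1,y0 in(("blk",.158,.172,.0),("oth",.158,.172,-.3),("board",.112,.12,-.3)):
    m=(P[...,2]>z0)&(P[...,2]<z1)&(P[...,1]>y0)&(P[...,0]>.54)&(P[...,1]<(.1 if nm!="oth" else -.1))
    if m.sum()>20: print(nm,m.sum(),np.median(P[m][:,2]),rect(P[m]),np.percentile(P[m][:,2],[5,95]))
plan((.412,.258,.25),200.9);plan((.412,.258,.25),20.9)
E
```

```text
[-0.5   0.79  0.84  1.17 -0.57  1.41 -1.48]
blk 2145 0.16618871318121153 (array([661.4,  62.5]), array([19.5, 81.9]), 79.3) [0.16492688 0.1673651 ]
board 18632 0.11612509349328126 (array([636., -75.]), array([256.6,  82.1]), 79.5) [0.11484205 0.11740567]
row [-22.11, -14.77, 8.52] [-0.0, 0.0, 1.026] t 10.0
row [-22.11, -14.77, 8.52] [-0.0, -0.0, -2.115] t 10.0
```

View pics/w3.png

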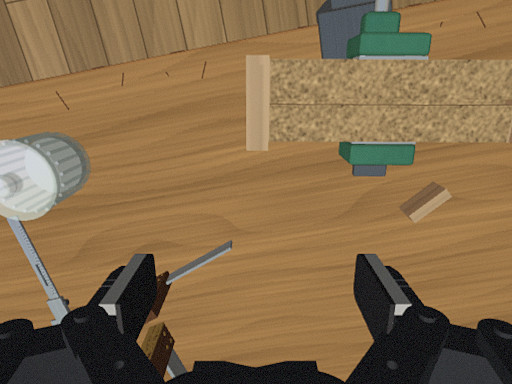

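The block is home: its top is at 0.166 m, 50 mm above the board, and it lies at small-image (257,103). The jar is undisturbed. Next is the square at (160,285).

Converted, -22.1 cm is -0.221, -14.8 cm is -0.148, -2.115 rad is -0.6732.

Emit:
move_arm --increments '[0.6, -0.221, -0.148, 0.06, 0, 0, -0.6732, 0.6, -0.221, -0.148, 0.06, 0, 0, -0.6732, 0.6, -0.221, -0.148, 0.06, 0, 0, -0.6732, 0.6, -0.221, -0.148, 0.06, 0, 0, -0.6732, 0.6, -0.221, -0.148, 0.06, 0, 0, -0.6732, 0.6, -0.221, -0.148, 0.06, 0, 0, -0.6732, 0.6, -0.221, -0.148, 0.06, 0, 0, -0.6732, 0.6, -0.221, -0.148, 0.06, 0, 0, -0.6732, 0.6, -0.221, -0.148, 0.06, 0, 0, -0.6732, 0.6, -0.221, -0.148, 0.06, 0, 0, -0.6732, 0.6, -0.221, -0.148, 0.06, 0, 0, -0.6732, 0.6, -0.221, -0.148, 0.06, 0, 0, -0.6732, 0.6, -0.221, -0.148, 0.085, 0, 0, -0.6732, 0.6, -0.221, -0.148, 0.085, 0, 0, -0.6732, 0.6, -0.221, -0.148, 0.085, 0, 0, -0.6732, 0.6, -0.221, -0.148, 0.085, 0, 0, -0.6732, 0.6, -0.221, -0.148, 0.085, 0, 0, -0.6732, 0.6, -0.221, -0.148, 0.085, 0, 0, -0.6732]'

```text
t: 11.8
ee_pos: [0.412, 0.2582, 0.2504]
ee_rot: [0.568, 0.823, 0.0, 0.0]
contact_force: [0.3, 0.9, -0.3]
width: 0.0513
grip_force: 0.0
```

```bash
python3 - <<'E'
from h import *
s=ctrl.sense();print(s["joints"].round(2),s["width"])
c=ctrl.camera("wrist");P=cloud(c);np.savez("w4.npz",P=P);save(c["img"],"w4.png",1)
def sel(x0,x1,y0,y1,z0,z1):
    m=(P[...,0]>x0)&(P[...,0]<x1)&(P[...,1]>y0)&(P[...,1]<y1)&(P[...,2]>z0)&(P[...,2]<z1);return P[m]
p=sel(.37,.46,.22,.30,.090,.102);print(len(p),np.median(p[:,2]),rect(p))
p=sel(.39,.50,.12,.24,.02,.032);print(len(p),np.median(p[:,2]),rect(p))
p=sel(.24,.36,.22,.33,.13,.15);print(len(p),rect(p) if len(p) else 0)
plan((.412,.258,.076),20.9)
E
```

```text
[-0.77  0.56  0.25  1.77 -0.18  0.83 -0.07] 0.051342588810857
672 0.0951321048140433 (array([413.2, 259.1]), array([17.3, 30.6]), 20.6)
261 0.026189048781963764 (array([442.8, 181. ]), array([ 3.5, 92.4]), 20.7)
2258 (array([310.2, 287.1]), array([43.7, 26.1]), 12.7)
row [-0.02, -0.01, 17.44] [0.0, 0.0, -0.002] t 11.85
```

View pics/w4.png

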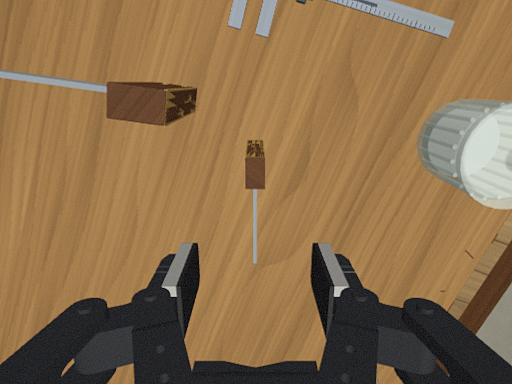

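The small square is centred at (255,165), with its brass back towards the top and the blade pointing down. The large square at (150,100) is clear of the gripper's path.

Converted, 18.6 cm is 0.186, 17.5 cm is 0.175, 0.004 rad is 0.0013.

Emit:
move_arm --increments '[0.6, 0.0004, 0.0014, 0.05, 0, 0, 0, 0.6, 0.0004, 0.0014, 0.1, 0, 0, 0.0013, 0.6, 0.0004, 0.0014, 0.145, 0, 0, 0.0013, 0.6, 0.0004, 0.0014, 0.175, 0, 0, 0.0013, 0.6, 0.0004, 0.0014, 0.186, 0, 0, 0.0013, 0.6, 0.0004, 0.0014, 0.186, 0, 0, 0.0013, 0, 0.0004, 0.0014, 0.186, 0, 0, 0.0013, 0, 0.0004, 0.0014, 0.186, 0, 0, 0.0013, 0, 0.0004, 0.0014, 0.186, 0, 0, 0.0013, 0, 0.0004, 0.0014, 0.186, 0, 0, 0.0013, 0, 0.0004, 0.0014, 0.186, 0, 0, 0.0013, 0, 0.0004, 0.0014, 0.186, 0, 0, 0.0013, 0, 0.0004, 0.0014, 0.186, 0, 0, 0.0013]'

```text
t: 13.15
ee_pos: [0.4135, 0.2593, 0.0657]
ee_rot: [0.569, 0.822, 0.001, 0.0]
contact_force: [-1.1, 0.0, 12.0]
width: 0.0171
grip_force: 58.2
```

```bash
python3 - <<'E'
from h import *
plan((.59,.02,.30),-10.5)
E
```

```text
row [-28.6, 8.14, -23.43] [0.002, -0.001, 0.543] t 13.15
```

```bash
python3 - <<'E'
from h import *
plan((.6325,.0271,.26),-10.5)
E
```

```text
row [-29.44, 12.36, -19.42] [0.002, -0.001, 0.543] t 13.15
```

Converted, -29.4 cm is -0.294, -28 cm is -0.28, 0.543 rad is 0.1728.

Emit:
move_arm --increments '[0, 0, 0, -0.05, 0, 0, 0, 0, 0, 0, -0.1, 0, 0, 0, 0, 0, 0, -0.15, 0, 0, 0, 0, 0, 0, -0.194, 0, 0, 0, 0, -0.04, 0.017, -0.194, 0, 0, 0.0255, 0, -0.08, 0.034, -0.194, 0, 0, 0.0509, 0, -0.12, 0.05, -0.194, 0, 0, 0.0764, 0, -0.16, 0.067, -0.194, 0, 0, 0.1019, 0, -0.2, 0.084, -0.194, 0, 0, 0.1273, 0, -0.24, 0.101, -0.194, 0, 0, 0.1528, 0, -0.28, 0.118, -0.194, 0, 0, 0.1728, 0, -0.294, 0.124, -0.194, 0, 0, 0.1728, 0, -0.294, 0.124, -0.194, 0, 0, 0.1728, 0, -0.294, 0.124, -0.194, 0, 0, 0.1728, 0, -0.294, 0.124, -0.194, 0, 0, 0.1728]'

```text
t: 14.65
ee_pos: [0.6322, 0.0286, 0.2589]
ee_rot: [0.768, 0.64, 0.0, -0.0]
contact_force: [-0.3, 0.5, -0.9]
width: 0.0167
grip_force: 59.7
```

```bash
cat > look.py <<'E'
from h import *
import sys
s=ctrl.sense();print(s["joints"].round(2),s["ee_pos"].round(4),s["contact_force"].round(1),s["wrist_torque"].round(2))
r=R.from_quat(s["ee_rot"]);out=[]
for n in("wrist","scene"):
    c=ctrl.camera(n);P=cloud(c);out.append(c["img"])
    T=r.inv().apply((P-s["ee_pos"]).reshape(-1,3)).reshape(P.shape)*1000
    m=(abs(T[...,1])<14)&(abs(T[...,0])<40)&(T[...,2]>-40)&(T[...,2]<80)
    if n=="wrist":
        p=T[m];t=p[(p[:,2]<-20)&(p[:,2]>-36)&(abs(p[:,0])<20)&(abs(p[:,1])<10)];print("stock top in tool",len(t),np.median(t,axis=0).round(1),np.percentile(t,[2,98],axis=0).round(1).tolist(),np.polyfit(t[:,0],t[:,2],1).round(3))
        f=p[(p[:,0]>11)&(p[:,0]<19)&(p[:,2]>-20)&(abs(p[:,1])<8)]
        if len(f)>20: print("back face",len(f),np.polyfit(f[:,2],f[:,0],1).round(4))
    else:
        b=T[(T[...,0]<-20)&(T[...,0]>-140)&(abs(T[...,1])<8)&(T[...,2]>25)&(T[...,2]<72)]
        if len(b)>10: 
            h,e=np.histogram(b[:,0],6);print("blade",len(b),[(round((e[i]+e[i+1])/2),np.round(np.percentile(b[(b[:,0]>=e[i])&(b[:,0]<e[i+1])][:,1:],[5,50,95],axis=0),1).tolist()) for i in range(6) if h[i]>3])
save(np.hstack([out[0][:, 100:400],out[1][150:350,150:350].repeat(2,0).repeat(2,1)[:384]]),sys.argv[1],1)
E
python3 look.py w5.png
```

```text
[-0.26  0.81  0.39  1.21 -0.3   1.18 -0.05] [0.6322 0.0286 0.2589] [-0.3  0.5 -0.9] [ 0.08 -0.02  0.09]
stock top in tool 3775 [  4.7   0.5 -29.2] [[-13.2, -8.6, -33.8], [15.8, 9.3, -21.2]] [  0.09  -29.132]
back face 2027 [3.00000e-04 1.54698e+01]
blade 346 [(-123, [[-1.2, 40.6], [1.1, 50.9], [2.5, 66.2]]), (-104, [[-1.3, 40.7], [0.7, 51.7], [2.6, 66.1]]), (-86, [[-2.0, 41.7], [0.8, 51.5], [2.5, 65.4]]), (-67, [[-1.5, 40.5], [1.0, 51.9], [2.1, 66.2]]), (-48, [[-1.6, 40.0], [0.8, 52.0], [2.4, 64.1]]), (-29, [[-1.2, 40.9], [1.0, 51.4], [2.5, 65.2]])]
```

View pics/w5.png

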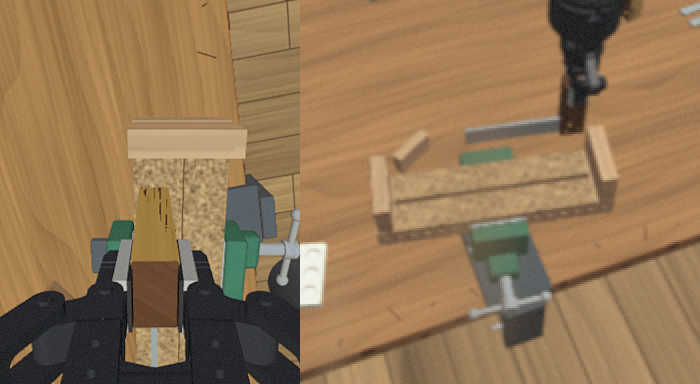

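The left half shows the square held upright, brass back at (155,210), facing the refitted block at (187,140). The right half shows the blade level over the near strip at (515,128). Lowering next.

Emit:
move_arm --increments '[0, 0.003, 0.0006, 0.03, 0, 0, 0, 0, 0.007, 0.0006, 0.055, 0, 0, 0, 0, 0.007, 0.0006, 0.068, 0, 0, 0, 0, 0.007, 0.0006, 0.073, 0, 0, 0, 0, 0.007, 0.0006, 0.075, 0, 0, 0, 0, 0.007, 0.0006, 0.076, 0, 0, 0, 0, 0.007, 0.0006, 0.077, 0, 0, 0, 0, 0.007, 0.0006, 0.0775, 0, 0, 0, 0, 0.007, 0.0006, 0.0775, 0, 0, 0]'

```text
t: 15.65
ee_pos: [0.6349, 0.0343, 0.1818]
ee_rot: [0.769, 0.64, 0.001, 0.0]
contact_force: [-2.0, 0.3, 6.9]
width: 0.0172
grip_force: 60.9
```

Converted, 0.8 cm is 0.008, 0.75 cm is 0.0075.

Emit:
move_arm --increments '[0, 0.002, 0, 0, 0, 0, 0, 0, 0.004, 0, 0, 0, 0, 0, 0, 0.006, 0, 0, 0, 0, 0, 0, 0.007, 0, 0, 0, 0, 0, 0, 0.0075, 0, 0, 0, 0, 0, 0, 0.008, 0, 0, 0, 0, 0, 0, 0.008, 0, 0, 0, 0, 0]'

```text
t: 16.35
ee_pos: [0.6364, 0.0413, 0.1818]
ee_rot: [0.769, 0.639, 0.0, 0.001]
contact_force: [-0.7, -3.4, 5.2]
width: 0.017
grip_force: 60.8
```

Converted, 0.15 cm is 0.0015, 0.1 cm is 0.001.

Emit:
move_arm --increments '[0, 0.0005, 0, 0, 0, 0, 0, 0, 0.001, 0, 0, 0, 0, 0, 0, 0.0015, 0, 0.0005, 0, 0, 0, 0, 0.0015, 0, 0.001, 0, 0, 0, 0, 0.0015, 0, 0.0015, 0, 0, 0, 0, 0.0015, 0, 0.0015, 0, 0, 0]'

```text
t: 16.95
ee_pos: [0.6367, 0.0417, 0.1817]
ee_rot: [0.769, 0.639, 0.0, 0.002]
contact_force: [-7.4, -7.6, 25.7]
width: 0.0172
grip_force: 63.8
```

```bash
python3 look.py w6.png
```

```text
[-0.27  0.89  0.36  1.3  -0.33  1.   -0.04] [0.6367 0.0417 0.1817] [-7.4 -7.6 25.7] [-2.01  2.11 -0.  ]
stock top in tool 3774 [  4.7   0.5 -29.3] [[-13.2, -8.6, -33.7], [15.8, 9.3, -21.4]] [  0.091 -29.195]
back face 1410 [ 0.0284 15.6452]
blade 420 [(-130, [[-1.9, 40.0], [1.1, 60.5], [7.0, 68.8]]), (-110, [[-1.5, 40.1], [0.9, 57.1], [6.9, 68.3]]), (-90, [[-1.9, 40.1], [0.7, 55.5], [6.9, 67.8]]), (-70, [[-1.8, 39.7], [1.0, 56.2], [6.2, 68.4]]), (-50, [[-1.9, 40.5], [0.4, 57.7], [5.4, 69.3]]), (-30, [[-1.5, 40.3], [0.9, 54.9], [6.1, 68.0]])]
```

View pics/w6.png

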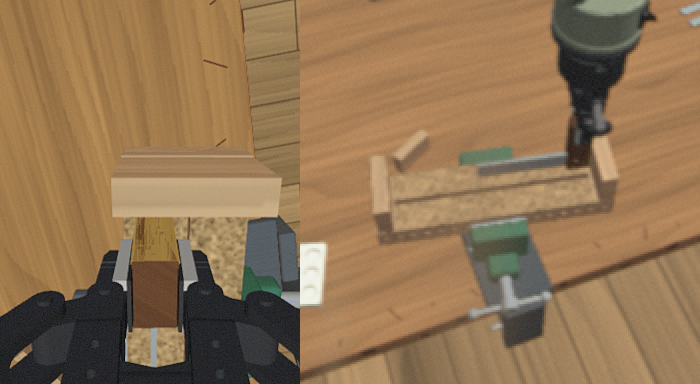

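```bash
cat > gap.py <<'E'
from h import *
s=ctrl.sense();r=R.from_quat(s["ee_rot"])
c=ctrl.camera("wrist");P=cloud(c)
T=r.inv().apply((P-s["ee_pos"]).reshape(-1,3)).reshape(P.shape)*1000
t=T[(P[...,2]>.162)&(P[...,2]<.170)&(T[...,0]>8)&(T[...,0]<45)]
for y0 in(-15,0,15,30,50):
    q=t[abs(t[:,1]-y0)<3]
    if len(q)>5: print("block top tool y",y0,np.percentile(q[:,0],[2,98]).round(1),len(q))
f=T[(abs(T[...,1])<6)&(T[...,0]>10)&(T[...,0]<20)&(T[...,2]>-26)&(T[...,2]<14)]
for z0 in(-20,-10,0,10): 
    q=f[abs(f[:,2]-z0)<4]; 
    if len(q): print("back z",z0,np.median(q[:,0]).round(2),len(q))
plan(s["ee_pos"],-10.5);print(s["contact_force"].round(1))
E
python3 gap.py
```

```text
block top tool y -15 [16.1 35.3] 503
block top tool y 0 [15.2 35.3] 559
block top tool y 15 [16.  35.3] 505
block top tool y 30 [16.  35.3] 505
block top tool y 50 [16.  35.4] 493
back z -20 15.44 283
back z -10 15.39 221
back z 0 15.35 185
back z 10 15.27 159
row [-0.0, 0.0, -0.0] [0.003, 0.002, -0.001] t 17.1
[-7.8 -7.4 26.6]
```

Converted, 0.2 cm is 0.002, -0.04 cm is -0.0004.

Emit:
move_arm --increments '[0, 0, 0, -0.0012, 0, 0, 0, 0, 0.0006, -0.0004, -0.0012, 0, 0, 0, 0, 0.0012, -0.0004, -0.0012, 0, 0, 0, 0, 0.0018, -0.0004, -0.0012, 0, 0, 0, 0, 0.002, -0.0004, -0.0012, 0, 0, 0, 0, 0.002, -0.0004, -0.0012, 0, 0, 0]'

```text
t: 17.7
ee_pos: [0.6365, 0.0429, 0.1819]
ee_rot: [0.769, 0.639, -0.001, 0.002]
contact_force: [-4.0, -12.4, 11.8]
width: 0.0171
grip_force: 61.7
```

```bash
python3 gap.py
```

```text
block top tool y -15 [15.4 34.8] 501
block top tool y 0 [14.6 34.8] 531
block top tool y 15 [15.4 34.8] 498
block top tool y 30 [15.4 34.8] 491
block top tool y 50 [15.4 34.7] 495
back z -20 15.35 271
back z -10 15.23 224
back z 0 14.97 191
back z 10 14.86 151
row [0.0, 0.0, -0.01] [0.002, 0.003, -0.001] t 17.75
[ -4.  -12.4  11.8]
```

```bash
cat > pitch.py <<'E'
from h import *
s=ctrl.sense();r=R.from_quat(s["ee_rot"])
for n in("scene","top"):
    c=ctrl.camera(n);P=cloud(c)
    T=r.inv().apply((P-s["ee_pos"]).reshape(-1,3)).reshape(P.shape)*1000
    m=(T[...,0]<-20)&(T[...,0]>-143)&(T[...,1]<5)&(T[...,1]>-8)&(P[...,2]>.120)&(P[...,2]<.16)
    b=T[m];z=P[m][:,2]*1000;xs=[];zs=[]
    for e in range(-145,-20,5):
        k=(b[:,0]>=e)&(b[:,0]<e+5)
        if k.sum()>(3 if n=="scene" else 0): xs.append(e+2.5);zs.append(z[k].max())
    xs=np.array(xs);zs=np.array(zs);f=np.polyfit(xs,zs,1);print(n,len(xs),"slope",f.round(4),"res",np.std(zs-np.polyval(f,xs)).round(2),zs.round(1))
E
python3 pitch.py
```

```text
scene 23 slope [-4.800000e-03  1.426515e+02] res 1.01 [142.2 144.5 144.  143.7 142.  143.3 144.7 141.9 141.4 142.8 142.6 144.5
 142.1 143.9 143.1 142.7 144.  142.4 144.2 141.1 142.  142.9 143.6]
top 23 slope [-8.000000e-03  1.448894e+02] res 2.15 [138.6 148.2 145.7 147.9 147.4 147.1 146.1 147.8 143.9 146.3 148.3 144.6
 145.9 144.1 144.3 145.4 145.6 142.3 146.7 145.7 147.2 144.4 143.4]
```

Converted, 0.2 cm is 0.002, 0.15 cm is 0.0015, 0.012 rad is 0.0038.

Emit:
move_arm --increments '[0, 0, 0, 0.001, 0, 0.0013, 0, 0, 0, 0, 0.0015, 0, 0.0025, 0, 0, 0, 0, 0.002, 0, 0.0038, 0, 0, 0, 0, 0.002, 0, 0.0038, 0, 0, 0, 0, 0.002, 0, 0.0038, 0]'

```text
t: 18.35
ee_pos: [0.6367, 0.0429, 0.1816]
ee_rot: [0.769, 0.639, 0.005, -0.002]
contact_force: [-11.2, -11.7, 36.7]
width: 0.0172
grip_force: 65.5
```

```bash
python3 gap.py; for i in 1 2 3; do python3 pitch.py; done
```

```text
block top tool y -15 [14.8 34.4] 502
block top tool y 0 [14.3 34.3] 551
block top tool y 15 [14.9 34.3] 502
block top tool y 30 [14.9 34.3] 492
block top tool y 50 [14.9 34.2] 498
back z -20 15.23 259
back z -10 15.01 223
back z 0 14.75 182
back z 10 14.45 161
row [0.0, -0.0, 0.0] [0.004, -0.009, -0.001] t 18.4
[-11.2 -11.7  36.7]
scene 23 slope [-1.810000e-02  1.419263e+02] res 0.9 [144.8 142.7 145.5 143.5 144.1 143.5 144.9 142.4 143.4 144.6 144.1 143.4
 143.1 142.8 142.5 144.2 141.6 141.9 143.8 142.5 141.  143.7 142.5]
top 25 slope [7.810000e-02 1.493284e+02] res 6.17 [120.6 120.5 142.7 147.3 142.6 144.4 144.7 144.1 147.4 147.9 146.7 143.7
 147.5 143.3 144.3 147.2 144.7 144.7 145.3 144.5 142.9 142.  143.6 143.9
 145.5]
scene 23 slope [-2.010000e-02  1.411541e+02] res 1.14 [141.4 144.7 144.4 142.4 141.5 144.2 145.6 143.2 143.5 142.3 144.1 142.4
 142.3 142.7 142.7 141.9 142.8 143.2 142.  143.4 140.4 140.1 141.3]
top 24 slope [2.700000e-02 1.458614e+02] res 5.01 [120.8 142.5 146.7 147.6 145.4 145.1 147.9 146.5 143.4 142.6 147.7 144.4
 144.7 144.4 142.9 145.7 145.3 145.6 143.6 142.  143.  145.9 143.2 142. ]
scene 23 slope [-1.580000e-02  1.423632e+02] res 1.15 [143.6 144.2 145.9 144.4 145.8 143.5 144.7 142.8 142.2 145.5 142.5 143.4
 144.3 143.4 141.8 143.8 140.9 144.3 143.  142.7 142.1 142.8 144.9]
top 25 slope [6.240000e-02 1.480254e+02] res 6.12 [120.9 121.8 147.9 146.  146.6 144.4 147.  144.9 144.9 144.  143.4 145.3
 144.9 145.9 144.7 144.2 145.1 145.2 144.7 142.4 140.7 145.  144.6 142.4
 145.1]
```

Converted, -0.6 cm is -0.006, -0.4 cm is -0.004, 0.02 rad is 0.0064.

Emit:
move_arm --increments '[0, 0, 0, -0.002, 0, 0, 0, 0, -0.002, -0.0004, -0.004, 0, 0, 0, 0, -0.006, -0.0004, -0.006, 0, 0.0032, 0, 0, -0.006, -0.0004, -0.006, 0, 0.0064, 0, 0, -0.006, -0.0004, -0.006, 0, 0.0089, 0, 0, -0.006, -0.0004, -0.006, 0, 0.0089, 0]'

```text
t: 19.3
ee_pos: [0.6347, 0.0396, 0.1844]
ee_rot: [0.769, 0.639, 0.016, -0.013]
contact_force: [-1.6, 0.0, -1.8]
width: 0.017
grip_force: 60.0
```

```bash
python3 gap.py;  for i in 1 2 3; do python3 pitch.py|grep scene; done
```

```text
block top tool y -15 [16.6 36.4] 492
block top tool y 0 [14.2 36.3] 554
block top tool y 15 [16.7 36.4] 484
block top tool y 30 [16.7 36.3] 492
block top tool y 50 [16.8 36.3] 479
back z -20 15.27 270
back z -10 15.04 225
back z 0 14.85 186
back z 10 14.54 163
row [-0.01, 0.0, -0.0] [-0.0, -0.04, 0.0] t 19.35
[-1.6  0.  -1.8]
scene 23 slope [1.94000e-02 1.44902e+02] res 1.29 [140.3 142.  143.4 144.2 143.5 143.4 143.4 144.2 142.  141.5 143.3 141.9
scene 23 slope [1.860000e-02 1.440849e+02] res 0.86 [140.  142.5 143.  141.3 141.8 143.1 141.2 142.9 141.8 142.8 141.6 143.1
scene 23 slope [1.660000e-02 1.445322e+02] res 0.91 [142.6 142.4 142.7 142.1 142.6 143.3 141.7 142.8 142.5 142.4 145.1 141.9
```

Converted, 0.3 cm is 0.003, 0.25 cm is 0.0025, -0.01 rad is -0.0032.

Emit:
move_arm --increments '[0, 0, 0, 0, 0, -0.0032, 0, 0, 0.001, 0, 0.0005, 0, -0.0032, 0, 0, 0.002, 0, 0.001, 0, -0.0032, 0, 0, 0.0025, 0, 0.001, 0, -0.0032, 0, 0, 0.003, 0, 0.001, 0, -0.0032, 0, 0, 0.003, 0, 0.001, 0, -0.0032, 0]'

```text
t: 20.25
ee_pos: [0.6352, 0.0421, 0.1835]
ee_rot: [0.769, 0.639, 0.011, -0.009]
contact_force: [-1.6, -4.3, -1.5]
width: 0.0171
grip_force: 60.0
```

```bash
python3 gap.py;  for i in 1 2 3; do python3 pitch.py|grep scene; done
```

```text
block top tool y -15 [14.9 34.4] 488
block top tool y 0 [14.1 34.3] 521
block top tool y 15 [14.5 34.3] 491
block top tool y 30 [14.5 34.2] 495
block top tool y 50 [14.7 34.3] 492
back z -20 15.29 266
back z -10 14.97 221
back z 0 14.73 183
back z 10 14.4 152
row [-0.0, 0.0, -0.0] [-0.0, -0.029, -0.0] t 20.3
[-1.6 -4.3 -1.5]
scene 23 slope [8.100000e-03 1.440976e+02] res 1.45 [141.1 141.9 142.8 141.6 144.9 145.7 141.9 142.2 145.  142.  145.2 144.5
scene 23 slope [-6.10000e-03  1.42792e+02] res 1.04 [142.  142.6 143.2 142.7 143.9 144.  143.7 143.5 146.5 142.7 144.5 143.4
scene 23 slope [1.900000e-03 1.437738e+02] res 1.08 [142.7 143.8 143.2 144.4 144.8 144.3 141.7 145.8 144.  143.1 142.6 142.7
```

Converted, 0.32 cm is 0.0032, 0.05 cm is 0.0005, 0.004 rad is 0.0013.

Emit:
move_arm --increments '[0, 0, 0, 0.0008, 0, 0.0013, 0, 0, 0, 0, 0.0014, 0, 0.0019, 0, 0, 0, -0.0001, 0.0018, 0, 0.0025, 0, 0, 0.0002, -0.0002, 0.0022, 0, 0.0025, 0, 0, 0.0004, -0.0003, 0.0026, 0, 0.0025, 0, 0, 0.0005, -0.0004, 0.003, 0, 0.0025, 0, 0, 0.0005, -0.0004, 0.0032, 0, 0.0025, 0, 0, 0.0005, -0.0004, 0.0032, 0, 0.0025, 0]'

```text
t: 21.4
ee_pos: [0.6354, 0.0424, 0.1816]
ee_rot: [0.769, 0.639, 0.015, -0.011]
contact_force: [-4.5, -7.5, 17.0]
width: 0.0169
grip_force: 62.7
```

```bash
python3 gap.py;  for i in 1 2 3 4; do python3 pitch.py|grep scene; done
```

```text
block top tool y -15 [14.3 33.9] 499
block top tool y 0 [13.8 33.9] 532
block top tool y 15 [14.2 33.9] 503
block top tool y 30 [14.1 33.8] 496
block top tool y 50 [14.2 33.7] 499
back z -20 15.23 268
back z -10 14.86 214
back z 0 14.52 177
back z 10 14.1 149
row [0.0, -0.0, 0.0] [0.002, -0.037, -0.0] t 21.45
[-4.5 -7.5 17. ]
scene 24 slope [5.000000e-04 1.415875e+02] res 1.61 [137.  141.9 140.2 143.1 140.2 143.4 142.6 143.6 140.6 141.6 143.7 141.2
scene 23 slope [4.100000e-03 1.422523e+02] res 1.15 [142.6 140.2 141.3 141.5 142.5 143.4 143.2 141.1 141.1 142.3 142.8 141.5
scene 23 slope [3.520000e-02 1.453535e+02] res 3.13 [141.7 139.4 142.7 143.  142.2 141.7 142.9 140.4 141.2 143.3 143.3 141.8
scene 23 slope [3.400000e-03 1.422439e+02] res 1.43 [140.8 141.7 142.8 142.  142.7 141.7 142.8 140.6 140.9 145.2 140.9 141.8
```

Converted, 0.1 cm is 0.001, 0.08 cm is 0.0008, 0.01 rad is 0.0032.

Emit:
move_arm --increments '[0, 0.0002, -0.0001, 0.0004, 0, 0.0013, 0, 0, 0.0004, -0.0002, 0.0008, 0, 0.0025, 0, 0, 0.0006, -0.0002, 0.001, 0, 0.0032, 0, 0, 0.0006, -0.0002, 0.001, 0, 0.0032, 0, 0, 0.0006, -0.0002, 0.001, 0, 0.0032, 0]'

```text
t: 22.35
ee_pos: [0.6355, 0.0429, 0.1815]
ee_rot: [0.769, 0.639, 0.019, -0.014]
contact_force: [-7.5, -7.5, 28.6]
width: 0.0169
grip_force: 64.6
```

```bash
python3 gap.py;  for i in 1 2 3 4; do python3 pitch.py|grep scene; done; python3 - <<'E'
from h import *
c=ctrl.camera("scene");P=cloud(c);a=c["img"][190:270,190:310];save(a,"fin.png",6)
p=P[(P[...,2]>.16)&(P[...,2]<.172)&(P[...,1]>.03)&(P[...,1]<.1)&(P[...,0]>.6)];print(np.percentile(p[:,2],[5,50,95]),rect(p))
E
```

```text
block top tool y -15 [13.6 33.3] 498
block top tool y 0 [13.2 33.3] 528
block top tool y 15 [13.6 33.3] 500
block top tool y 30 [13.5 33.2] 497
block top tool y 50 [13.6 33.1] 484
back z -20 15.09 255
back z -10 14.56 205
back z 0 14.12 172
back z 10 13.63 144
row [0.0, 0.0, -0.0] [0.003, -0.047, -0.0] t 22.4
[-7.5 -7.5 28.6]
scene 24 slope [3.300000e-02 1.449742e+02] res 2.83 [139.9 140.2 142.2 142.7 143.2 141.  140.7 143.9 143.2 141.1 140.9 140.8
scene 24 slope [3.800000e-02 1.452302e+02] res 2.84 [139.4 140.6 141.5 141.2 140.1 142.8 140.8 142.3 142.6 141.3 143.4 142.5
scene 24 slope [3.540000e-02 1.452441e+02] res 3.64 [140.  141.5 143.1 143.8 141.1 142.2 140.1 142.9 142.3 140.4 141.5 142.3
scene 24 slope [2.880000e-02 1.443621e+02] res 3.1 [141.3 139.  139.4 143.7 142.6 143.1 141.8 141.  141.5 140.6 142.7 141.2
[0.16134519 0.16451072 0.16727132] (array([669.1,  57.8]), array([66.4, 43.3]), 11.8)
```

View pics/fin.png

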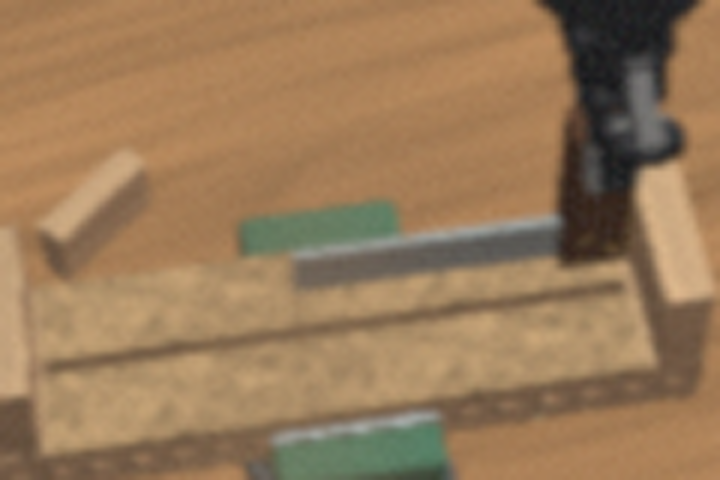

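The picture shows the blade flat on the near cork strip from (295,275) to (560,240), and the stock at (595,210) up against the block at (665,230). One quick check that the block is still level, then I hand in.

```bash
python3 - <<'E'
from h import *
s=ctrl.sense();r=R.from_quat(s["ee_rot"]);P=cloud(ctrl.camera("wrist"))
T=r.inv().apply((P-s["ee_pos"]).reshape(-1,3)).reshape(P.shape)*1000
m=(abs(P[...,2]-.166)<.004)&(T[...,0]>16)&(T[...,0]<32)&(T[...,1]<60)&(T[...,1]>-18)
A=np.c_[T[m][:,:2],np.ones(m.sum())];k=np.linalg.lstsq(A,P[m][:,2]*1000,rcond=None)[0]
print(m.sum(),k.round(4),np.median(P[m][:,2]),s["contact_force"].round(1))
if abs(k[0])<.03 and abs(np.median(P[m][:,2])-.166)<.0012: print(ctrl.hand_in())
E
```

```text
4937 [-3.400000e-03 -3.000000e-04  1.661951e+02] 0.16611608050780646 [-7.3 -8.  28.5]
the job is handed in; nothing more can be done
None
```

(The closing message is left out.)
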